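# Lock the sensitiser chest with its service key

## Robot

A 7-joint arm with a two-finger parallel gripper is mounted at the origin on the work surface. World frame = base frame: x ahead of the robot, y to its left, z up, the work surface at z = 0. Lengths are in m, angles in rad, forces in N, time in s.
With the tool pointing down it reaches from about 0.35 to 0.9 m from the base axis. Payload 8.1 kg.
Tool frame: the origin (TCP) lies midway between the tips of the shut fingers; the grasp point (between the pads) lies 19 mm behind it; z points along the fingers, y is the line along which they close (so a half turn about z gives the same grasp; the last joint's range is limited). The gripper opens to 92 mm and grips with 3 to 60 N. Pads are 19 mm wide; open, the fingers measure 130 mm over their backs; the gripper's body (75 mm by 190 mm) begins 47 mm behind the grasp point.
Start: joints at [-1.224, 0.434, 0.025, 1.573, -0.012, 1.134, -0.075], TCP at [0.272, 0.563, 0.196] pointing down, gripper open.
Joint ranges: [-2.62, 2.62], [-0.44, 2.09], [-1.27, 1.32], [0.08, 2.57], [-1.32, 4.46], [0.12, 2], [-2.74, 2.74]. Speed limits (rad/s): [2.22, 2.22, 3.01, 3.01, 3.14, 3.14, 3.14].

## Interface

Orientations are given as a rotation vector (axis times angle).
In Python, from cell import arm gives the robot as it stands.
- The arm moves only by the tool carry_out, never from a script. Its arguments are lists of equal length, an entry for each row: "claw": the finger opening in cm, from 0 to 9.18; "delta_pos": the shift along the tool's x, y, z in cm, a list of three; "angular": the turn, a rotation vector about the tool's x, y, z in rad, a list of three. In form: {"claw": [claw, ...], "delta_pos": [[dx, dy, dz], ...], "angular": [[ax, ay, az], ...]}. A call has 1 to 20 rows; each row shifts and turns the commanded pose from where the row before left it, along the tool's axes as they then stand; what a row does not reach is not made up. A row lasts 1/10 s, in which the tool goes at most 50 mm and 8.59 degrees, less where a joint would pass 70% of its speed; a pose out of reach is approached as far as the arm can. A call with a gripper value outside its range is refused whole. The fingers move at their own pace and stop on an object; "force" is the grip in N (left out, the last holds). Time passes only in rows, so rows that do not move let the fingers close. It gives the time, the measured TCP pose, the force, the opening and the grip force at its end, in the units of the state.
- arm.observe(): the state, without advancing time (a new reading comes with each control period).
- arm.get_image(name): name is "side" or "top" or "wrist"; returns a dict with "frame" (480x640x3 uint8, red, green, blue), "mtx" (3x3 intrinsics, pixels), "dist" ([k1, k2, p1, p2, k3] as OpenCV has them; the pictures are not rectified), "T" (4x4, takes a point from camera to world coordinates). Camera axes: x right, y down, z forward; pixel columns grow to the right and rows downward; lengths in m; the calibration is good to about 2 mm. A picture is of the moment at which its call begins. There is no depth.
- arm.sign_off(): hands the job in; it is judged then, once.
Trained networks look in a picture, given as the dict that the camera call returned (one of the last four; its "shot" number tells which), for a name from the list of things; names that differ only in an ending like _2 or _b are one class to them, and where a whole thing is asked for, a point or a joint stands for the part that bears it (a point fixed in the world has none). Each returns a list of dicts, best first, with "conf" (0 to 1); they miss things now and then, are a little off and sometimes report something else, mostly with a low value. They report only what shows in the picture. A call takes as long as a camera call.
- arm.look_for(label, picture): "centre" ([column, row] as shares, 0 to 1, of the picture: columns of its width, rows of its height, amid what is visible of it).
- arm.trace(label, picture): "region" (480x640 bool, what is visible of it) and "centre" ([column, row] as shares, 0 to 1, of the picture: columns of its width, rows of its height, amid what is visible of it).
- arm.place_of(label, picture): "centre" ([column, row] as shares, 0 to 1, of the picture: columns of its width, rows of its height: a listed point, or the origin of a listed thing).
The state is a dict: "clock": time; "joints": joint angles; "dq": joint speeds; "joint_efforts": joint torques, N m; "position": TCP position; "ee_rot": TCP orientation; "force": force on the tool from outside, world axes, zero at the start; "ft_torque": the same for the moment, N m; "width": opening from 0.0 (shut) to 1.0 (fully open); "gripper_force": force on a finger pad.
Only numpy, scipy, OpenCV 4.12 (cv2) and the standard library are available. Lean on these libraries where they do the work, as an engineer would, in place of code of your own. Each camera call takes 0.05 s, during which the arm holds its last target. There are 200 camera calls.

## Task

Lock the plywood chemical chest: take the black-handled key out of its wooden key block, put it in the lock on the chest's lid and, with light pressure, turn it gently back and forth until it drops fully home into the hidden slot. Then turn it clockwise (seen from above) until its handle lines up with the two ribs on the lock plate, and let go, leaving the key in the lock. Never force the key, and leave the bottle, beaker and print box where they are.

Things in the scene. Friction and masses are not known exactly. Their poses are not given: they have to be found in the camera images.
- key: Loose service key, about 90 g (varies), standing upright in key_block at the start. Origin: on its axis at the underside of its round steel collar (36 mm diameter, 4 mm thick, z = 0 to +4 mm). z points up the axis, x along the flat handle. The key and the key after half a turn are equivalent.
- key_handle (a point): Middle of the key's flat black handle, 22 mm above the key's origin. Handle: 44 mm along key x, 10 mm thick along key y, from z = +4 to +40 mm; grasp it from above across its 10 mm thickness.
- key_tip (a point): Bottom of the key's blade, on the axis, 32 mm below the key's origin. Below the collar a round steel shaft 20 mm in diameter runs down to z = -10 mm, then a flat blade, parallel to the handle: 20 mm wide along key x, 4 mm thick along y.
- key_block: Fixed block of brown wood 80 x 80 x 45 mm on the table; origin at the centre of its underside. A round 22.5 mm vertical through hole in the middle of its top holds the key, whose collar rests on the block's top (45 mm up).
- chest: Fixed closed plywood chest, 220 mm (its x) x 320 mm (its y) x 100 mm high; origin at the centre of its underside. In the lid a square steel lock plate 70 x 70 mm, its top 104 mm above the table. Two dark ribs on the plate, 2 mm high, 24 to 33 mm either side of the bore along the chest's y, mark the LOCKED direction of the handle: key x parallel to chest y.
- lock_mouth (a point): Centre of the lock's round bore at the level of the plate's top, 30 mm towards the chest's -x from its middle. Bore 21 mm in diameter, vertical, under a 4 mm deep 45 degree funnel, veiled by a thin black membrane without resistance. Fully home, the key's collar rests on the plate. Contact forces on the key adding up to over 30 N damage the lock; a jammed push of some 12 N can do that.
- plug_face (a point): Point on the bore's axis 12 mm below lock_mouth. A sprung turning plug's face lies hidden at this level or up to 10 mm deeper, different each time. Unless blade and slot line up (within about 0.1 rad) the blade stands on it and can press it down only 4 mm (2.3 N at first, 4.3 N at 4 mm, then a hard stop). When they line up, the slot rises over the blade and the push back vanishes.
- bore_depth (a point): Point on the bore's axis 32 mm below lock_mouth, the key tip's place when home. The plug's straight slot is 6.4 mm wide; its direction cannot be seen: at the start 0.65 to 1.4 rad anticlockwise (from above) of LOCKED (chest y), half turns alike. The plug stays where left, turns with about 0.09 N m (not by a blade sliding on it under 4 N or less) and has stops at LOCKED and 1.5 rad anticlockwise.
- bottle: Bystander: amber glass bottle with a black cap, 56 mm diameter, 125 mm tall, 0.3 kg; origin at the centre of its underside.
- beaker: Bystander: white plastic beaker, 70 mm across the rim, 85 mm tall; origin at the centre of its underside.
- print_box: Bystander: flat grey print box 120 x 90 x 30 mm; origin at the centre of its underside.

How it is judged:
By the outcome, as a careful person would: the job done as asked, in the order asked, and still so for the second after the job is handed in, with the robot touching nothing.
It also fails if it takes over 64 s, if anything falls off the work surface, if the arm or the gripper's body presses on something with over 40 N, if the wrist force passes 120 N, or if a joint passes its speed limit or range.

## Working session

There is one attempt and no reset: what is moved stays moved. The work goes in short steps, Python scripts to look and compute and a tool call to move; the robot and the scene stay as the last step left them, time stands still between calls to the robot, and variables do not carry over. Pictures are saved under pics/ and viewed, at most 10 in all, crops included, and the job is handed in when it is done.

Besides the shell and the picture viewer there is one more tool, called by a JSON object that holds its "method" and its "body". carry_out: Moves the arm, as the interface text tells. Its arguments: {"type":"object","properties":{"claw":{"type":"array","items":{"type":"number"}},"delta_pos":{"type":"array","items":{"type":"array","items":{"type":"number"}}},"angular":{"type":"array","items":{"type":"array","items":{"type":"number"}}},"force":{"type":"number"}},"required":["claw","delta_pos","angular"]}

```bash
mkdir -p pics; ls
cat > h.py <<'E'
import numpy as np, cv2
from scipy.spatial.transform import Rotation as R
from cell import arm
def ray(p,uv):
    q=cv2.undistortPoints(np.array([[uv]],float),np.array(p["mtx"],float),np.array(p["dist"],float))[0,0]
    T=np.array(p["T"]);return T[:3,3],T[:3,:3]@np.array([q[0],q[1],1])
def atz(p,uv,z):
    o,d=ray(p,uv);return o+d*(z-o[2])/d[2]
def proj(p,X):
    T=np.linalg.inv(np.array(p["T"]));r=cv2.Rodrigues(T[:3,:3])[0]
    return cv2.projectPoints(np.atleast_2d(np.array(X,float)),r,T[:3,3],np.array(p["mtx"],float),np.array(p["dist"],float))[0][:,0]
def save(p,n): cv2.imwrite("pics/"+n,cv2.cvtColor(p["frame"],cv2.COLOR_RGB2BGR))
def tool():
    s=arm.observe();return np.array(s["position"]),R.from_rotvec(s["ee_rot"]),s
E
python3 - <<'E'
from h import *
s=arm.observe();print(s)
Z={"key_handle":.067,"key":.045,"key_block":0,"chest":0,"lock_mouth":.104,"bottle":0,"beaker":0,"print_box":0}
for c in("top","side"):
    p=arm.get_image(c);save(p,c+"0.png")
    for k,z in Z.items():
        r=arm.place_of(k,p)[:2]
        for d in r:
            uv=np.array(d["centre"])*[640,480];print(c,k,uv.round(),round(d["conf"],2),atz(p,uv,z).round(4))
E
```

```text
pics
{'clock': 0.0, 'joints': array([-1.22360803,  0.43522678,  0.02494745,  1.57406635, -0.0116052 ,
        1.13399461, -0.07509014]), 'dq': array([-9.43474301e-04,  6.06315267e-04,  1.49328774e-04,  3.94367829e-05,
       -3.93908909e-04, -8.60509972e-05, -2.36147220e-04]), 'joint_efforts': array([ 9.23872794e-04, -6.67869830e+01,  9.85401571e-01, -3.14446557e+01,
       -6.05124445e-02,  4.31027322e-02,  1.51512982e-04]), 'position': array([0.27153706, 0.56232905, 0.19535424]), 'ee_rot': array([-7.00594633e-01, -3.06224927e+00,  2.40978087e-03]), 'force': array([-0.14360538, -0.19049676,  0.18793674]), 'ft_torque': array([ 0.0281424 , -0.04965308, -0.01421674]), 'gripper_force': 0.0, 'width': 0.9997868354711313}
top key_handle [141. 192.] 0.86 [0.6201 0.2669 0.067 ]
top key_handle [328. 228.] 0.68 [ 0.5444 -0.0843  0.067 ]
top key [320. 238.] 0.7 [ 0.5288 -0.0699  0.045 ]
top key [142. 193.] 0.56 [0.6207 0.2706 0.045 ]
top key_block [150. 193.] 0.68 [0.627  0.2665 0.    ]
top chest [328. 228.] 0.92 [ 0.5498 -0.087   0.    ]
top chest [151. 191.] 0.69 [0.6316 0.2656 0.    ]
top lock_mouth [321. 238.] 0.64 [ 0.5237 -0.069   0.104 ]
top beaker [152. 283.] 0.55 [0.447  0.2625 0.    ]
top print_box [483. 188.] 0.87 [ 0.6256 -0.4031  0.    ]
top print_box [152. 283.] 0.2 [0.4472 0.2625 0.    ]
side key [139. 368.] 0.97 [0.624  0.2652 0.045 ]
side key [145. 381.] 0.56 [0.5986 0.2771 0.045 ]
side key_block [143. 384.] 0.57 [0.6259 0.2679 0.    ]
side chest [301. 265.] 0.84 [ 0.554  -0.0888  0.    ]
side lock_mouth [311. 249.] 0.19 [ 0.5059 -0.0439  0.104 ]
side bottle [400. 201.] 0.95 [ 0.47   -0.3857  0.    ]
side beaker [241. 442.] 0.71 [0.438  0.2629 0.    ]
side print_box [347. 179.] 0.61 [ 0.6151 -0.3975  0.    ]
```

View pics/top0.png

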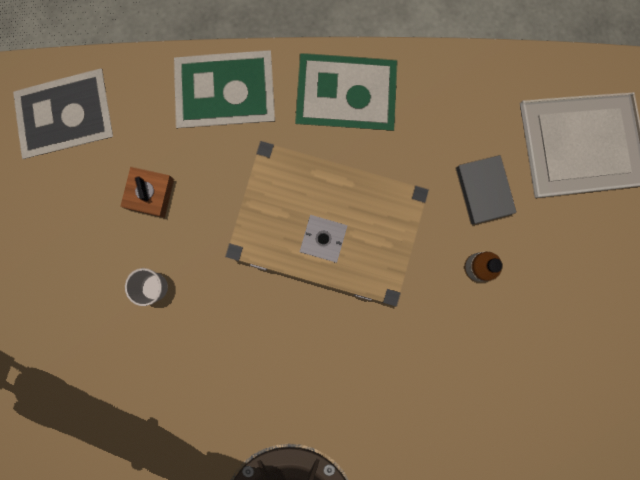

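View pics/side0.png

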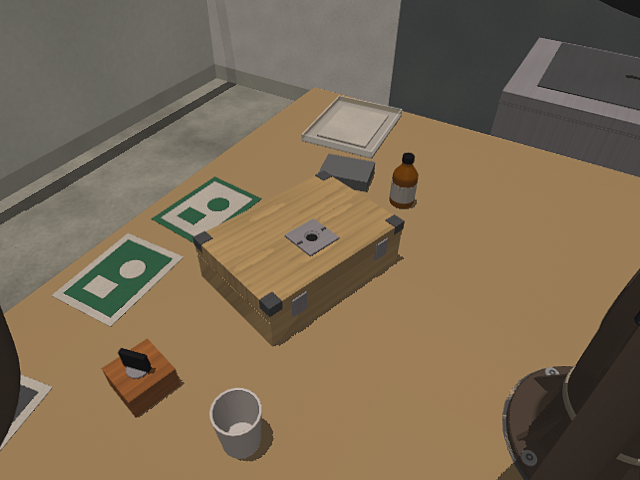

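The top view shows the key in its block at about (145,190), its handle tilted roughly along (138,180) to (149,202). The lock bore is at (323,239), with ribs at (308,234) and (340,243). The side view shows nothing in the way between the key and the lock. Next I'll work out the approach.

```bash
cat >> h.py <<'E'
def plan(target,yaw=None):
    """tool-frame shift (cm) and turn about tool z (rad) to target; yaw = world angle of handle (perp. to tool y), mod pi"""
    p,r,s=tool();M=r.as_matrix()
    x=np.arctan2(M[1,0],M[0,0])
    print("pos",p.round(4),"toolx yaw",round(x,4),"tool z",M[:,2].round(4),"j7",s["joints"][6].round(3),"t",s["clock"],"F",s["force"].round(2),"w",round(s["width"]*9.18,2))
    if target is not None: print("shift cm",(M.T@(np.array(target)-p)*100).round(2))
    if yaw is not None:
        d=(yaw-x+np.pi/2)%np.pi-np.pi/2;print("turn about tool z",round(-d,4),"alt",round(-d+np.pi*np.sign(d),4))
E
python3 - <<'E'
from h import *
p=arm.get_image("top")
a=atz(p,(308,234),.106);b=atz(p,(340,243),.106)
print("chest y yaw",np.arctan2(*(a-b)[1::-1]),(a+b)/2,np.linalg.norm(a-b))
c=[atz(p,u,.1)for u in((264,143),(427,190),(393,304),(229,256))]
print([np.arctan2(*(c[0]-c[1])[1::-1]),np.arctan2(*(c[3]-c[2])[1::-1]), np.arctan2(*(c[0]-c[3])[1::-1])])
a=atz(p,(138,179),.085);b=atz(p,(147,201),.085);print("handle yaw",np.arctan2(*(a-b)[1::-1]),a,b)
plan((.622,.267,.20))
w=arm.get_image("wrist");print(np.array(w["T"]).round(3)); 
p,r,s=tool();print((np.linalg.inv(np.block([[r.as_matrix(),p[:,None]],[0,0,0,1]]))@w["T"]).round(3),w["mtx"])
E
```

```text
chest y yaw 1.2778580581038157 [ 0.52248539 -0.07511665  0.106     ] 0.05970971303712854
[np.float64(1.2720003005319351), np.float64(1.266943425404597), np.float64(-0.30779880525082265)]
handle yaw 0.3988548616870554 [0.64127023 0.26853337 0.085     ] [0.5994926  0.25092644 0.085     ]
pos [0.2718 0.5628 0.1962] toolx yaw 2.6917 tool z [ 0.e+00  1.e-04 -1.e+00] j7 -0.075 t 0.95 F [ 0.85 -0.21 -0.83] w 9.16
shift cm [-44.4  -11.41  -0.39]
[[ 0.435  0.856  0.279  0.195]
 [ 0.901 -0.413 -0.135  0.599]
 [-0.     0.31  -0.951  0.384]
 [ 0.     0.     0.     1.   ]]
[[ 0.    -0.951 -0.31   0.085]
 [ 1.     0.    -0.001 -0.   ]
 [ 0.001 -0.31   0.951 -0.188]
 [ 0.     0.     0.     1.   ]] [[335.01701522   0.         320.10173914]
 [  0.         335.01701522 238.20781113]
 [  0.           0.           1.        ]]
```

{"method": "carry_out", "body": {"claw": [8,8,8,8,8,8,8,8,8,8,8,8,8,8,8,8,8,8,8,8], "delta_pos": [[-3.4,-0.9,0],[-3.4,-0.9,0],[-3.4,-0.9,0],[-3.4,-0.9,0],[-3.4,-0.9,0],[-3.4,-0.9,0],[-3.4,-0.9,0],[-3.4,-0.9,0],[-3.4,-0.9,0],[-3.4,-0.9,0],[-3.4,-0.9,0],[-3.4,-0.9,0],[-3.4,-0.9,0],[0,0,0],[0,0,0],[0,0,0],[0,0,0],[0,0,0],[0,0,0],[0,0,0]], "angular": [[0,0,0],[0,0,0],[0,0,0],[0,0,0],[0,0,0],[0,0,0],[0,0,0],[0,0,0],[0,0,0],[0,0,0],[0,0,0],[0,0,0],[0,0,0],[0,0,-0.14],[0,0,-0.14],[0,0,-0.14],[0,0,-0.14],[0,0,-0.14],[0,0,-0.14],[0,0,0]], "force": 25}}

```text
clock: 3.0
position: [0.619, 0.265, 0.1961]
ee_rot: [0.612, -3.081, -0.0]
force: [0.3, -0.3, -0.1]
width: 0.872
gripper_force: 0.0
```

Run:
```python
from h import *
plan((.622,.265,.20),.4)
p=arm.get_image("wrist");save(p,"w1.png")
for k,z in(("key_handle",.067),("key",.045),("key_block",0)):
    for d in arm.place_of(k,p)[:2]:
        uv=np.array(d["centre"])*[640,480];print(k,uv.round(1),round(d["conf"],2),atz(p,uv,z).round(4))
for k in("key_handle",):
    for d in arm.trace(k,p)[:1]:
        m=d["region"].astype(np.uint8);print(d["conf"],m.sum(),cv2.minAreaRect(cv2.findNonZero(m)))
```

```text
pos [0.619  0.265  0.1961] toolx yaw -2.7496 tool z [-1.e-04  2.e-04 -1.e+00] j7 1.452 t 3.0 F [ 0.34 -0.27 -0.12] w 8.0
shift cm [-0.28 -0.12 -0.39]
turn about tool z -0.008 alt 3.1336
key_handle [319.6 227.9] 0.95 [0.6263 0.2674 0.067 ]
key [320.8 223.6] 0.79 [0.6275 0.2692 0.045 ]
0.84 1111 ((321.6000061035156, 226.80003356933594), (48.699073791503906, 33.5201416015625), 71.56504821777344)
```

View pics/w1.png

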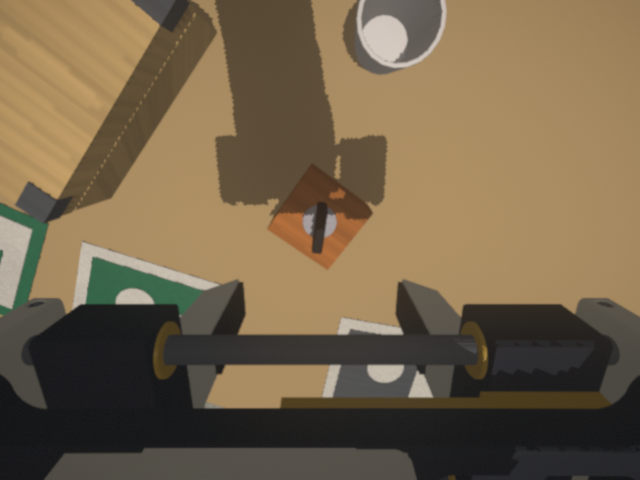

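The wrist view shows the handle at about (320,227), centred between the fingers and tilted a few degrees. I'll fit its outline for yaw and position.

Run:
```python
from h import *
p=arm.get_image("wrist");f=p["frame"]
m=np.zeros((480,640),np.uint8);m[190:265,295:345]=(f[190:265,295:345].max(2)<70)
n,l,st,ce=cv2.connectedComponentsWithStats(m);i=1+st[1:,4].argmax();m=(l==i).astype(np.uint8);print(st[i],ce[i])
obs=m.astype(float)
from scipy.optimize import minimize
def render(q):
    c,s=np.cos(q[2]),np.sin(q[2]);P=[]
    for z in(.049,.085):
        for a,b in((.022,.005),(.022,-.005),(-.022,-.005),(-.022,.005)):P.append((q[0]+c*a-s*b,q[1]+s*a+c*b,z))
    u=proj(p,P).astype(np.float32);h=cv2.convexHull(u);im=np.zeros((480,640),np.uint8)
    cv2.fillPoly(im,[np.round((h)*64).astype(np.int32)],255,cv2.LINE_AA,6);return im/255.
g=lambda q:np.abs(render(q)-obs).sum()
best=min((minimize(g,[.624,.266,y],method="Nelder-Mead",options=dict(initial_simplex=[[.624,.266,y],[.630,.266,y],[.624,.272,y],[.624,.266,y+.1]]))for y in(.2,.3,.4,.5)),key=lambda r:r.fun)
print(best.x,best.fun,obs.sum())
b=best.x
plan((b[0],b[1],.055),b[2])
cv2.imwrite("pics/c1.png",cv2.resize(cv2.cvtColor(f[180:275,270:370],cv2.COLOR_RGB2BGR),None,fx=6,fy=6,interpolation=0))
```

```text
[313 202  15  50 474] [319.01054852 225.2742616 ]
[0.62530339 0.26653088 0.32199089] 186.84313725490193 474.0
pos [0.6189 0.2654 0.1961] toolx yaw -2.7533 tool z [ 1.e-04 -0.e+00 -1.e+00] j7 1.448 t 3.3 F [0.   0.48 0.03] w 8.0
shift cm [-0.64 -0.14 14.11]
turn about tool z 0.0663 alt -3.0753
```

View pics/c1.png

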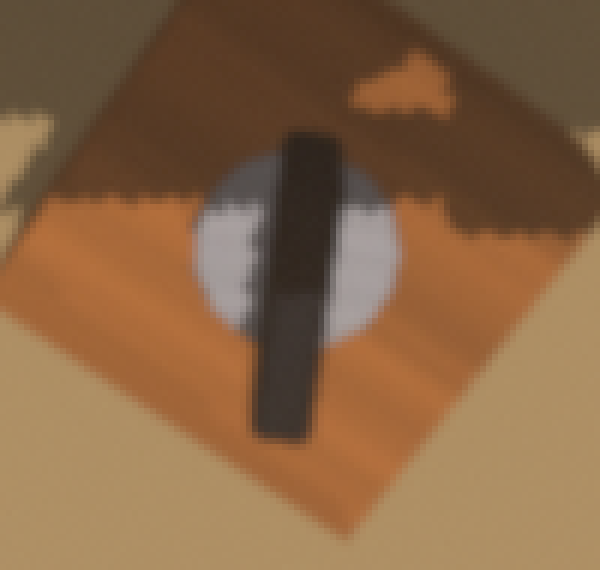

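Run:
```python
from h import *
p=arm.get_image("wrist")
T=np.array(p["T"])[:3,3];print("cam",T)
c=atz(p,(319.4,221.3),.049);print("collar",c)
b=atz(p,(317.1,253.0),.085)
for z in(.085,.049):
    a=atz(p,(322.2,202.2),z);print(z,a,b,np.linalg.norm((a-b)[:2]),np.arctan2(*(a-b)[1::-1])%np.pi,(a+b)/2)
f=p["frame"].astype(int).max(2)
for q in((.6255,.2665,.3),):pass
# edges of handle per row -> midline
for r in range(206,252,5):
    x=f[r,305:335];print(r,x.tolist())
```

```text
cam [0.54024738 0.23274076 0.38405733]
collar [0.62464358 0.26670499 0.049     ]
0.085 [0.59801467 0.25862823 0.085     ] [0.64534108 0.27284366 0.085     ] 0.04941526469831311 0.2917961804786229 [0.62167787 0.26573594 0.085     ]
0.049 [0.60496859 0.26174451 0.049     ] [0.64534108 0.27284366 0.085     ] 0.041870385289899184 0.2682904773755399 [0.62515484 0.26729409 0.067     ]
206 [87, 87, 86, 86, 86, 86, 86, 85, 85, 85, 83, 72, 56, 47, 46, 46, 47, 46, 46, 46, 48, 59, 75, 87, 89, 91, 91, 92, 90, 91]
211 [85, 84, 86, 86, 86, 86, 86, 86, 85, 84, 76, 61, 50, 48, 47, 48, 48, 48, 48, 47, 49, 55, 70, 82, 87, 86, 85, 86, 88, 91]
216 [161, 160, 162, 166, 165, 162, 160, 150, 123, 92, 67, 54, 50, 49, 49, 49, 49, 49, 48, 51, 64, 101, 140, 159, 163, 160, 158, 160, 161, 159]
221 [165, 165, 166, 165, 165, 162, 147, 118, 92, 74, 58, 50, 50, 51, 50, 49, 50, 50, 51, 56, 84, 128, 159, 166, 167, 167, 167, 167, 168, 166]
226 [162, 162, 163, 163, 162, 151, 126, 97, 78, 63, 53, 51, 51, 51, 50, 51, 52, 51, 54, 78, 124, 158, 167, 167, 167, 166, 167, 168, 167, 163]
231 [163, 162, 163, 165, 161, 142, 109, 88, 71, 60, 58, 60, 62, 62, 63, 62, 63, 62, 74, 113, 149, 164, 166, 166, 166, 166, 164, 162, 160, 157]
236 [175, 174, 172, 171, 163, 149, 122, 90, 65, 58, 60, 63, 62, 62, 64, 62, 62, 68, 94, 132, 157, 164, 167, 171, 174, 174, 170, 166, 163, 161]
241 [173, 174, 176, 177, 178, 175, 155, 115, 74, 60, 62, 64, 63, 63, 63, 63, 64, 82, 125, 157, 165, 167, 168, 169, 170, 171, 173, 174, 175, 176]
246 [168, 170, 170, 169, 169, 163, 138, 90, 64, 63, 62, 63, 63, 64, 62, 61, 79, 123, 158, 168, 168, 168, 167, 166, 165, 164, 163, 165, 165, 166]
251 [160, 162, 163, 166, 168, 164, 141, 98, 72, 65, 65, 64, 63, 62, 63, 74, 110, 152, 173, 178, 178, 177, 176, 174, 172, 171, 169, 167, 167, 167]
```

Run:
```python
from h import *
p=arm.get_image("wrist")
a=atz(p,(321.0,211),.085);b=atz(p,(316.7,251),.085);y=np.arctan2(*(b-a)[1::-1]);print(y)
e=atz(p,(317,253),.085);k=e[:2]-.022*np.array([np.cos(y),np.sin(y)]);print("centre",k)
plan((.6248,.2668,.055),y)
```

```text
0.2851515987465011
centre [0.62425829 0.26660337]
pos [0.6189 0.2654 0.1961] toolx yaw -2.7525 tool z [ 0. -0. -1.] j7 1.449 t 3.4 F [ 0.11 -0.28 -1.1 ] w 8.01
shift cm [-0.6  -0.09 14.11]
turn about tool z 0.104 alt -3.0376
```

{"method": "carry_out", "body": {"claw": [6,6,6,6,6,6,6,6,6,6,6,1,0.5,0.5,0.5,0.5,0.5,0.5,0.5,0.5], "delta_pos": [[-0.6,-0.09,0],[0,0,2],[0,0,2],[0,0,2],[0,0,2],[0,0,2],[0,0,2],[0,0,1],[0,0,1],[0,0,0.1],[0,0,0],[0,0,0],[0,0,0],[0,0,0],[0,0,0],[0,0,0],[0,0,0],[0,0,0],[0,0,0],[0,0,0]], "angular": [[0,0,0.104],[0,0,0],[0,0,0],[0,0,0],[0,0,0],[0,0,0],[0,0,0],[0,0,0],[0,0,0],[0,0,0],[0,0,0],[0,0,0],[0,0,0],[0,0,0],[0,0,0],[0,0,0],[0,0,0],[0,0,0],[0,0,0],[0,0,0]], "force": 25}}

```text
clock: 5.4
position: [0.6248, 0.2667, 0.0551]
ee_rot: [-0.448, 3.109, 0.0]
force: [0.4, 0.2, 1.0]
width: 0.057
gripper_force: 0.0
```

Run:
```python
from h import *
plan((.523,-.072,.17),1.272+1.4); print(arm.observe())
```

```text
pos [0.6248 0.2667 0.0551] toolx yaw -2.8555 tool z [ 0.  0. -1.] j7 1.35 t 5.4 F [0.44 0.21 0.96] w 0.52
shift cm [ 19.33 -29.62 -11.49]
turn about tool z 0.7557 alt -2.3859
{'clock': 5.4, 'joints': array([-0.45658798,  0.6512293 , -0.04036967,  1.57083389,  0.03071052,
        0.92011007,  1.34960189]), 'dq': array([-0.00020724, -0.0017306 , -0.00011772,  0.00106072, -0.00029892,
        0.00051886,  0.00134903]), 'joint_efforts': array([-9.87045019e-05, -7.84689260e+01,  1.03381339e-01, -2.75677657e+01,
        2.76844430e-02,  9.06177750e-02,  3.98176076e-05]), 'position': array([0.6248092 , 0.26673267, 0.0551227 ]), 'ee_rot': array([-4.47889568e-01,  3.10947491e+00,  6.90919412e-05]), 'force': array([0.44105566, 0.20624131, 0.96498126]), 'ft_torque': array([ 0.03206018, -0.05016898,  0.03928592]), 'gripper_force': 0.0, 'width': 0.05694577206658948}
```

The fingers shut to 5 mm with no grip force, which doesn't fit a 10 mm handle, so I'll look.

Run:
```python
from h import *
p=arm.get_image("wrist");q=arm.get_image("side")
a=cv2.resize(p["frame"][150:390,200:440],(480,480));b=cv2.resize(q["frame"][300:440,50:190],(320,320))
o=np.zeros((480,800,3),np.uint8);o[:,:480]=a;o[:320,480:]=b
save({"frame":o},"g1.png")
```

```text
(no output)
```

View pics/g1.png

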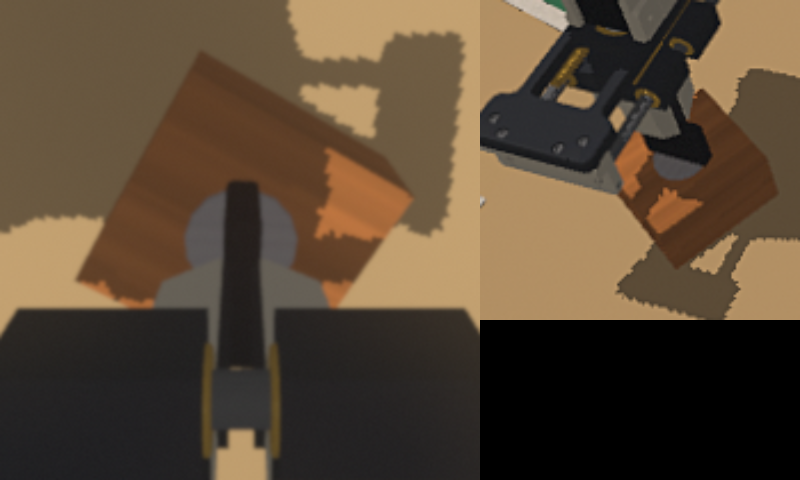

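The picture shows the handle between the fingers, and the grip reading is zero because the opening was commanded to 5 mm. I'll shut it fully.

{"method": "carry_out", "body": {"claw": [0,0,0,0,0], "delta_pos": [[0,0,0],[0,0,0],[0,0,0],[0,0,0],[0,0,0]], "angular": [[0,0,0],[0,0,0],[0,0,0],[0,0,0],[0,0,0]], "force": 25}}

```text
clock: 6.0
position: [0.6248, 0.2667, 0.0551]
ee_rot: [-0.448, 3.109, -0.0]
force: [0.3, -0.1, -0.0]
width: 0.0
gripper_force: 0.0
```

Run:
```python
from h import *
p=arm.get_image("wrist");q=arm.get_image("side")
t,r,s=tool();M=r.as_matrix()
print(proj(p,[t,t-.019*M[:,2],(.6248,.2667,.049),(.6248,.2667,.085)]).round(1),s["width"],s["gripper_force"])
print("side",proj(q,[t,t-.019*M[:,2],(.6248,.2667,.049)]).round(1))
a=cv2.resize(p["frame"][150:390,200:440],(480,480));b=cv2.resize(q["frame"][300:440,50:190],(320,320))
o=np.zeros((480,800,3),np.uint8);o[:,:480]=a;o[:320,480:]=b
save({"frame":o},"g2.png")
```

```text
[[320.6 275.1]
 [320.7 289.2]
 [320.6 271. ]
 [320.7 298.6]] 0.007016073899922352 0.0
side [[136.3 364.5]
 [133.3 357.2]
 [137.3 366.8]]
```

View pics/g2.png

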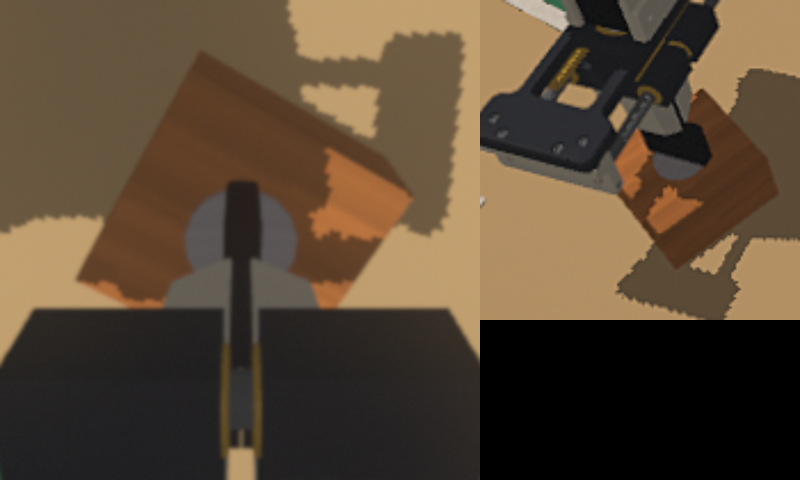

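The handle is unmoved, yet the fingers shut to zero. The fingertips at image row 279 sit about 30 mm higher than the reported TCP would put them, so they seem to have closed just above the handle. I'll back off, open, and measure the real tip height in the cameras.

{"method": "carry_out", "body": {"claw": [4,4,4,4,4,4,4,4], "delta_pos": [[0,0,-1],[0,0,-1],[0,0,-1],[0,0,0],[0,0,0],[0,0,0],[0,0,0],[0,0,0]], "angular": [[0,0,0],[0,0,0],[0,0,0],[0,0,0],[0,0,0],[0,0,0],[0,0,0],[0,0,0]]}}

```text
clock: 6.9
position: [0.6246, 0.2666, 0.0847]
ee_rot: [0.448, -3.109, 0.0]
force: [0.1, 1.4, 0.4]
width: 0.437
gripper_force: 0.0
```

Run:
```python
from h import *
p=arm.get_image("wrist");q=arm.get_image("side")
t,r,s=tool();M=r.as_matrix();print(t,s["width"]*9.18)
P=[t+M@np.array([sx*.0095,sy*.02,-dz]) for dz in(0,.03) for sx in(-1,1) for sy in(-1,1)]
o=np.zeros((480,800,3),np.uint8)
for im,c,x0,y0,n,k in((p,0,240,200,160,3),(q,480,90,290,106,3)):
    f=cv2.resize(im["frame"][y0:y0+n,x0:x0+n],None,fx=k,fy=k)
    for i,u in enumerate(proj(im,P)): cv2.circle(f,tuple(((u-[x0,y0])*k).astype(int).tolist()),3,(255,0,0) if i<4 else (0,255,0),-1)
    o[:n*k,c:c+n*k]=f[:480,:800-c]
save({"frame":o},"g3.png")
```

```text
[0.624679   0.26667104 0.08486082] 4.0323003436344
```

View pics/g3.png

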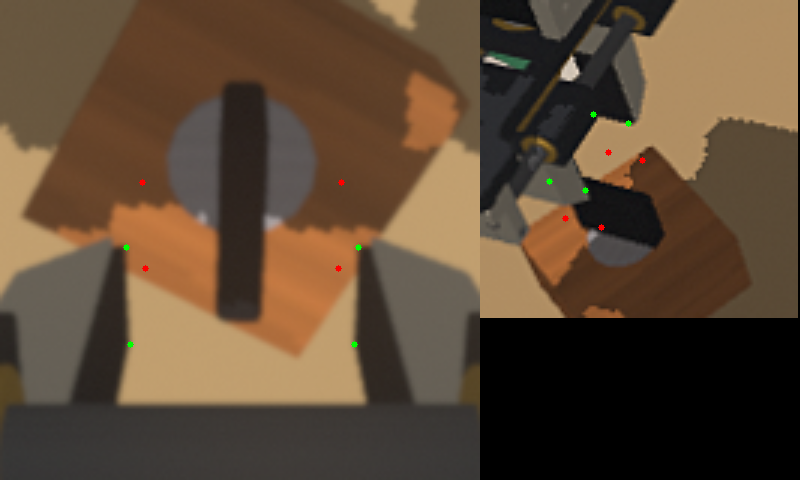

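In both views the fingertips match the green marks, which sit 30 mm behind the reported TCP (red). So the real tips are about 30 mm above the reported z. The handle is centred between the fingers, so I'll go to a reported z of about 0.025.

{"method": "carry_out", "body": {"claw": [4,4,4,4,4,4,4,4,4,4,0,0,0,0,0,0,0,0,0], "delta_pos": [[0,0,1],[0,0,1],[0,0,1],[0,0,1],[0,0,0.5],[0,0,0.5],[0,0,0.3],[0,0,0.3],[0,0,0.2],[0,0,0],[0,0,0],[0,0,0],[0,0,0],[0,0,0],[0,0,0],[0,0,0],[0,0,0],[0,0,0],[0,0,0]], "angular": [[0,0,0],[0,0,0],[0,0,0],[0,0,0],[0,0,0],[0,0,0],[0,0,0],[0,0,0],[0,0,0],[0,0,0],[0,0,0],[0,0,0],[0,0,0],[0,0,0],[0,0,0],[0,0,0],[0,0,0],[0,0,0],[0,0,0]], "force": 25}}

```text
clock: 8.9
position: [0.6249, 0.2668, 0.0273]
ee_rot: [-0.448, 3.109, 0.0]
force: [-1.1, -0.7, 1.0]
width: 0.109
gripper_force: 25.0
```

The key is gripped (10 mm, 25 N). I'll lift, turn and carry it to a spot beside the lock to look.

{"method": "carry_out", "body": {"claw": [0,0,0,0,0,0,0,0,0,0,0,0,0,0,0,0,0], "delta_pos": [[0,0,-0.5],[0,0,-1],[0,0,-1.5],[0,0,-2],[0,0,-2],[0,0,-2],[0,0,-2],[0,0,-1.5],[0,0,-1],[0,0,0],[0,0,0],[0,0,0],[0,0,0],[0,0,0],[0,0,0],[0,0,0],[0,0,0]], "angular": [[0,0,0],[0,0,0],[0,0,0],[0,0,0],[0,0,0],[0,0,0],[0,0,0],[0,0,0],[0,0,0],[0,0,0],[0,0,0.126],[0,0,0.126],[0,0,0.126],[0,0,0.126],[0,0,0.126],[0,0,0.126],[0,0,0]]}}

```text
clock: 10.6
position: [0.6242, 0.2667, 0.161]
ee_rot: [-0.734, -3.054, 0.002]
force: [-0.4, -0.1, -0.9]
width: 0.108
gripper_force: 25.0
```

{"method": "carry_out", "body": {"claw": [0,0,0,0,0,0,0,0,0,0,0,0,0,0,0,0], "delta_pos": [[-0.55,-1.46,0],[-1.1,-2.92,0],[-1.1,-2.92,0],[-1.1,-2.92,0],[-1.1,-2.92,0],[-1.1,-2.92,0],[-1.1,-2.92,0],[-1.1,-2.92,0],[-1.1,-2.92,0],[-1.1,-2.92,0],[-1.1,-2.92,0],[-1.1,-2.92,0],[-0.55,-1.46,0],[0,0,0],[0,0,0],[0,0,0]], "angular": [[0,0,0],[0,0,0],[0,0,0],[0,0,0],[0,0,0],[0,0,0],[0,0,0],[0,0,0],[0,0,0],[0,0,0],[0,0,0],[0,0,0],[0,0,0],[0,0,0],[0,0,0],[0,0,0]]}}

```text
clock: 12.2
position: [0.584, -0.1035, 0.162]
ee_rot: [-0.727, -3.056, -0.002]
force: [-0.3, 0.0, -1.6]
width: 0.105
gripper_force: 25.0
```

Run:
```python
from h import *
p=arm.get_image("wrist");save(p,"w2.png")
plan((.523,-.073,.15),2.672)
for k,z in(("lock_mouth",.104),("chest",0),("key_handle",.25),("key",.15)):
    for d in arm.place_of(k,p)[:2]:
        uv=np.array(d["centre"])*[640,480];print(k,uv.round(1),round(d["conf"],2),atz(p,uv,z).round(4))
```

```text
pos [ 0.5841 -0.1035  0.162 ] toolx yaw 2.6748 tool z [-1.e-04  9.e-04 -1.e+00] j7 1.282 t 12.25 F [-0.29 -0.44 -1.71] w 0.98
shift cm [ 6.83 -0.03  1.2 ]
turn about tool z 0.0028 alt -3.1388
lock_mouth [319.  154.2] 0.97 [ 0.5231 -0.0742  0.104 ]
chest [325.4 176.9] 0.88 [ 0.5528 -0.0821  0.    ]
key_handle [319.  309.3] 0.79 [ 0.5596 -0.0922  0.25  ]
key [321.9 291. ] 0.83 [ 0.5997 -0.1106  0.15  ]
```

View pics/w2.png

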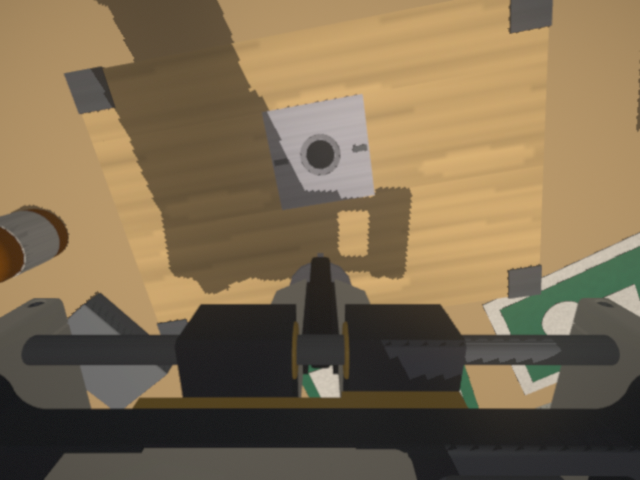

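The wrist view shows the key held, with its collar near (319,275). The lock bore is at (320,154), with ribs near (281,162) and (360,148). I'll measure both more finely.

Run:
```python
from h import *
from scipy.optimize import least_squares
def mouth(p,g):
    f=cv2.GaussianBlur(cv2.cvtColor(p["frame"],cv2.COLOR_RGB2GRAY),(0,0),.7).astype(np.float32)
    best=None
    th=np.linspace(0,2*np.pi,72,endpoint=False)
    rs=np.arange(.006,.019,.0003)
    def prof(x,y):
        P=np.array([[x+r*np.cos(t),y+r*np.sin(t),.104]for r in rs for t in th])
        u=proj(p,P).astype(np.float32)
        return cv2.remap(f,u[:,0].reshape(len(rs),-1),u[:,1].reshape(len(rs),-1),cv2.INTER_LINEAR)
    a=prof(*g); return a,rs,th
p=arm.get_image("wrist")
f=p["frame"];m=(f.max(2)<75).astype(np.uint8);mm=np.zeros_like(m);mm[130:180,295:345]=m[130:180,295:345]
n,l,st,ce=cv2.connectedComponentsWithStats(mm);i=1+st[1:,4].argmax();print("bore",st[i],ce[i],atz(p,ce[i],.100))
g=(.523,-.0742)
for it in range(6):
    a,rs,th=mouth(p,g)
    # outer ring edge: strongest gradient for r>0.0115
    d=np.diff(a,axis=0);k=rs[:-1]>.0115
    r=rs[:-1][k][d[k].argmax(0)]+.00015
    ok=abs(r-np.median(r))<.002
    A=np.c_[np.cos(th),np.sin(th),np.ones_like(th)][ok];s=np.linalg.lstsq(A,r[ok],rcond=None)[0];g=(g[0]+s[0],g[1]+s[1])
print("ring",g,s,ok.sum())
c=[atz(p,u,.104)[:2] for u in((267.5,112),(362,95.5),(374.5,193),(281,208))]
print("plate",np.mean(c,0),[np.linalg.norm(c[j]-c[j-1]).round(4) for j in range(4)])
rb=[atz(p,u,.106)[:2] for u in((281,162),(360,148))];print("ribs",np.mean(rb,0),np.arctan2(*(rb[1]-rb[0])[::-1]))
print("plate yaw",np.arctan2(*(c[1]-c[0])[::-1]),np.arctan2(*(c[2]-c[3])[::-1]),np.arctan2(*(c[1]-c[2])[::-1])+1.5708,np.arctan2(*(c[0]-c[3])[::-1])+1.5708)
t,r,s=tool();M=r.as_matrix()
# key handle & collar predicted if key centred on tool axis
K=t+M@np.array([0,0,-.0177]);print("collar pred",proj(p,[K+M@np.array([x,y,-.004]) for x,y in((.018,0),(0,.018),(0,-.018),(.0127,.0127),(.0127,-.0127))]).round(1))
print("handle near end pred",proj(p,[K+M@np.array([.022,y,-.04]) for y in(.005,-.005)]+[K+M@np.array([.022,y,-.004]) for y in(.005,-.005)]).round(1))
cv2.imwrite("pics/k.png",cv2.resize(cv2.cvtColor(f[225:325,260:380],cv2.COLOR_RGB2BGR),None,fx=6,fy=6,interpolation=cv2.INTER_CUBIC))
```

```text
bore [308 140  27  28 566] [320.96289753 153.40636042] [ 0.52352859 -0.07382939  0.1       ]
ring (np.float64(0.5237391487052798), np.float64(-0.07374064636122854)) [-2.70232671e-05  6.92640996e-05  1.44458333e-02] 72
plate [ 0.52392153 -0.07384988] [np.float64(0.0678), np.float64(0.0654), np.float64(0.0676), np.float64(0.0705)]
ribs [ 0.52394198 -0.07461992] 1.2732145124305656
plate yaw 1.2631864465156162 1.2640912338054127 4.4203139718322895 4.344958147017739
collar pred [[320.6 260.6]
 [353.3 291.1]
 [287.8 291. ]
 [344.1 269.8]
 [297.  269.7]]
handle near end pred [[332.3 283.4]
 [309.  283.4]
 [330.  253.6]
 [311.1 253.6]]
```

View pics/k.png

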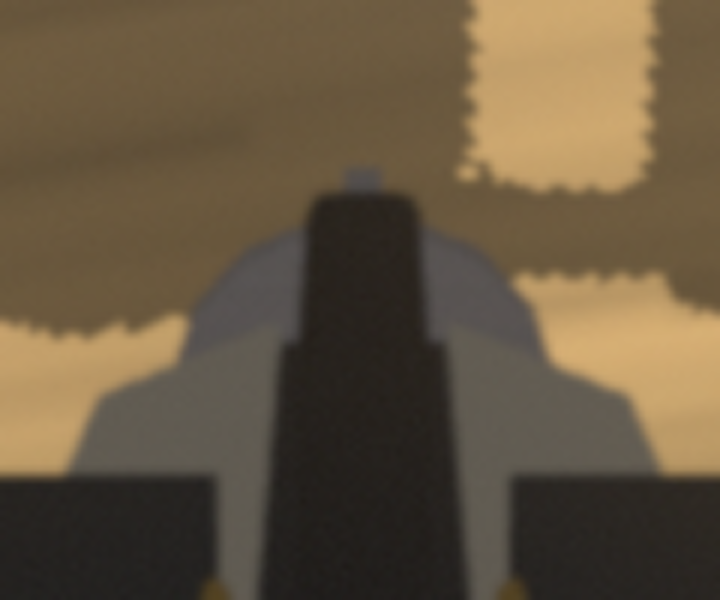

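Run:
```python
from h import *
from scipy.optimize import least_squares
p=arm.get_image("wrist");t,r,s=tool();M=r.as_matrix()
def rows(q,tilt=0):
    # handle-bottom near edge, collar top front, blade tip near edge ; q=(dx,dz of origin rel tcp (tool z))
    X=[(q[0]+.022,0,q[1]-.004),(q[0]+.018,0,q[1]-.004),(q[0]+.010,0,q[1]+.032)]
    return proj(p,[t+M@np.array(x) for x in X])[:,1]
obs=np.array([257.3,262.8,252.8])
print(rows((0,-.0177)))
s=least_squares(lambda q:rows(q*.001)-obs,[0,-17.7]);print(s.x,s.fun)
for dz in(-.0177,-.0197,-.0157):
    s=least_squares(lambda q:rows((q[0]*.001,dz))-obs,[0]);print(dz,s.x,s.fun)
```

```text
[253.51334852 260.53493935 251.18845366]
[ -4.05507024 -11.38315525] [-0.95185733  0.27671992  0.81602587]
-0.0177 [-1.57067641] [-1.01784216  0.46558473  0.67590295]
-0.0197 [-0.78395603] [-1.04002     0.5281716   0.62950021]
-0.0157 [-2.35733429] [-0.99630118  0.40437148  0.72130277]
```

Run:
```python
from h import *
plan((.5235,-.0738,.124),2.672)
```

```text
pos [ 0.5839 -0.105   0.1621] toolx yaw 2.6725 tool z [-0.e+00  1.e-04 -1.e+00] j7 1.282 t 12.55 F [-0.23  0.06 -0.42] w 0.94
shift cm [6.8  0.05 3.81]
turn about tool z 0.0005 alt -3.1411
```

{"method": "carry_out", "body": {"claw": [0,0,0,0,0,0,0,0,0,0,0,0], "delta_pos": [[0.8,0,0],[1.5,0.05,0],[1.5,0,0],[1.5,0,0],[1,0,0],[0.5,0,0],[0,0,1],[0,0,1.3],[0,0,1],[0,0,0.5],[0,0,0],[0,0,0]], "angular": [[0,0,0],[0,0,0],[0,0,0],[0,0,0],[0,0,0],[0,0,0],[0,0,0],[0,0,0],[0,0,0],[0,0,0],[0,0,0],[0,0,0]]}}

```text
clock: 13.75
position: [0.5237, -0.0744, 0.1241]
ee_rot: [0.732, 3.055, -0.0]
force: [-0.9, -0.3, -0.8]
width: 0.109
gripper_force: 25.0
```

{"method": "carry_out", "body": {"claw": [0,0,0], "delta_pos": [[0,0,0.2],[0,0,0],[0,0,0]], "angular": [[0,0,0],[0,0,0],[0,0,0]]}}

```text
clock: 14.05
position: [0.5236, -0.0742, 0.1223]
ee_rot: [0.731, 3.055, 0.0]
force: [-0.3, 0.2, -1.0]
width: 0.105
gripper_force: 25.0
```

{"method": "carry_out", "body": {"claw": [0,0,0], "delta_pos": [[0,0,0.2],[0,0,0],[0,0,0]], "angular": [[0,0,0],[0,0,0],[0,0,0]]}}

```text
clock: 14.35
position: [0.5234, -0.0743, 0.1201]
ee_rot: [-0.731, -3.055, 0.0]
force: [0.6, 0.2, -1.0]
width: 0.105
gripper_force: 25.0
```

{"method": "carry_out", "body": {"claw": [0,0,0], "delta_pos": [[0,0,0.2],[0,0,0],[0,0,0]], "angular": [[0,0,0],[0,0,0],[0,0,0]]}}

```text
clock: 14.65
position: [0.5234, -0.0742, 0.1181]
ee_rot: [-0.731, -3.055, -0.0]
force: [0.2, 0.5, -1.0]
width: 0.109
gripper_force: 25.0
```

{"method": "carry_out", "body": {"claw": [0,0,0], "delta_pos": [[0.02,0.04,0.1],[0,0,0.1],[0,0,0]], "angular": [[0,0,0],[0,0,0],[0,0,0]]}}

```text
clock: 14.95
position: [0.5233, -0.0738, 0.116]
ee_rot: [-0.731, -3.055, 0.0]
force: [1.5, -0.0, -0.9]
width: 0.106
gripper_force: 25.0
```

{"method": "carry_out", "body": {"claw": [0,0,0], "delta_pos": [[0,0,0.1],[0,0,0],[0,0,0]], "angular": [[0,0,0],[0,0,0],[0,0,0]]}}

```text
clock: 15.25
position: [0.5235, -0.0738, 0.1151]
ee_rot: [-0.731, -3.055, -0.0]
force: [0.7, -0.1, -0.6]
width: 0.108
gripper_force: 25.0
```

{"method": "carry_out", "body": {"claw": [0,0,0], "delta_pos": [[0,0,0.1],[0,0,0],[0,0,0]], "angular": [[0,0,0],[0,0,0],[0,0,0]]}}

```text
clock: 15.55
position: [0.5234, -0.0738, 0.1141]
ee_rot: [-0.731, -3.055, -0.0]
force: [-0.9, 1.4, -1.3]
width: 0.11
gripper_force: 25.0
```

Run:
```python
from h import *
plan((.5235,-.0738,.124),2.672)
print(arm.observe()["ft_torque"])
```

```text
pos [ 0.5234 -0.0738  0.1141] toolx yaw 2.6718 tool z [ 0.e+00  1.e-04 -1.e+00] j7 1.23 t 15.55 F [-0.87  1.35 -1.29] w 1.01
shift cm [-0.01 -0.   -0.99]
turn about tool z -0.0002 alt 3.1413
[-0.00049337 -0.03698955 -0.0448361 ]
```

{"method": "carry_out", "body": {"claw": [0,0,0], "delta_pos": [[0,0,0.1],[0,0,0],[0,0,0]], "angular": [[0,0,0],[0,0,0],[0,0,0]]}}

```text
clock: 15.85
position: [0.5233, -0.0737, 0.113]
ee_rot: [-0.731, -3.055, -0.0]
force: [0.0, 0.1, -1.6]
width: 0.106
gripper_force: 25.0
```

{"method": "carry_out", "body": {"claw": [0,0,0], "delta_pos": [[0,0,0.1],[0,0,0],[0,0,0]], "angular": [[0,0,0],[0,0,0],[0,0,0]]}}

```text
clock: 16.15
position: [0.5233, -0.0737, 0.112]
ee_rot: [-0.731, -3.055, -0.0]
force: [-0.7, 1.1, -1.1]
width: 0.11
gripper_force: 25.0
```

{"method": "carry_out", "body": {"claw": [0,0,0], "delta_pos": [[0,0,0.1],[0,0,0],[0,0,0]], "angular": [[0,0,0],[0,0,0],[0,0,0]]}}

```text
clock: 16.45
position: [0.5233, -0.0738, 0.111]
ee_rot: [-0.731, -3.055, -0.0]
force: [-1.2, 0.7, -0.0]
width: 0.106
gripper_force: 25.0
```

{"method": "carry_out", "body": {"claw": [0,0,0], "delta_pos": [[0,0,0.1],[0,0,0.1],[0,0,0]], "angular": [[0,0,0],[0,0,0],[0,0,0]]}}

```text
clock: 16.75
position: [0.5233, -0.0737, 0.109]
ee_rot: [-0.731, -3.055, -0.0]
force: [-1.2, 1.0, -1.2]
width: 0.108
gripper_force: 25.0
```

{"method": "carry_out", "body": {"claw": [0,0,0], "delta_pos": [[0,0,0.1],[0,0,0.1],[0,0,0]], "angular": [[0,0,0],[0,0,0],[0,0,0]]}}

```text
clock: 17.05
position: [0.5233, -0.0737, 0.1069]
ee_rot: [-0.731, -3.055, -0.0]
force: [-0.9, 1.3, -0.8]
width: 0.107
gripper_force: 25.0
```

{"method": "carry_out", "body": {"claw": [0,0,0], "delta_pos": [[0,0,0.1],[0,0,0],[0,0,0]], "angular": [[0,0,0],[0,0,0],[0,0,0]]}}

```text
clock: 17.35
position: [0.5233, -0.0737, 0.106]
ee_rot: [-0.731, -3.055, -0.0]
force: [-2.5, 1.9, -0.5]
width: 0.104
gripper_force: 25.0
```

{"method": "carry_out", "body": {"claw": [0,0,0], "delta_pos": [[0,0,0.1],[0,0,0],[0,0,0]], "angular": [[0,0,0],[0,0,0],[0,0,0]]}}

```text
clock: 17.65
position: [0.5234, -0.0737, 0.1052]
ee_rot: [-0.731, -3.055, -0.0]
force: [-3.4, 2.4, 2.3]
width: 0.109
gripper_force: 25.0
```

The bore wall pushes the key towards tool +x with about 4 N, so I'll shift 0.6 mm that way.

{"method": "carry_out", "body": {"claw": [0,0,0], "delta_pos": [[0.06,0,0],[0,0,0],[0,0,0]], "angular": [[0,0,0],[0,0,0],[0,0,0]]}}

```text
clock: 17.95
position: [0.5233, -0.0736, 0.1052]
ee_rot: [0.731, 3.055, 0.0]
force: [-0.6, 0.9, 1.0]
width: 0.105
gripper_force: 25.0
```

Run:
```python
from h import *
plan(None)
for i in range(4): arm.get_image("side"); s=arm.observe(); print(s["force"].round(1),s["ft_torque"].round(3),s["position"].round(4))
```

```text
pos [ 0.5233 -0.0736  0.1052] toolx yaw 2.6716 tool z [ 7.e-04 -1.e-04 -1.e+00] j7 1.232 t 17.95 F [-0.6   0.89  0.96] w 0.97
[-1.4  1.5  1.1] [0.411 0.318 0.034] [ 0.5232 -0.0737  0.1052]
[-0.   1.2  0.6] [ 0.312  0.267 -0.049] [ 0.5232 -0.0736  0.1052]
[-0.3  1.   0.8] [0.338 0.242 0.007] [ 0.5232 -0.0736  0.1052]
[-1.3  1.7  0.5] [0.296 0.213 0.031] [ 0.5232 -0.0736  0.1052]
```

{"method": "carry_out", "body": {"claw": [0,0,0,0], "delta_pos": [[0.03,-0.02,0.05],[0,0,0.05],[0,0,0],[0,0,0]], "angular": [[0,0,0],[0,0,0],[0,0,-0.03],[0,0,-0.03]]}}

```text
clock: 18.55
position: [0.5228, -0.0738, 0.1042]
ee_rot: [0.635, 3.076, -0.0]
force: [0.2, 0.1, 3.3]
width: 0.107
gripper_force: 25.0
```

{"method": "carry_out", "body": {"claw": [0,0,0,0], "delta_pos": [[0,0,0],[0,0,0],[0,0,0],[0,0,0]], "angular": [[0,0,0.04],[0,0,0.04],[0,0,0.04],[0,0,0]]}}

```text
clock: 18.95
position: [0.5227, -0.0738, 0.1042]
ee_rot: [0.822, 3.032, -0.0]
force: [0.4, -0.5, 2.5]
width: 0.111
gripper_force: 25.0
```

{"method": "carry_out", "body": {"claw": [0,0,0,0], "delta_pos": [[0,0,0],[0,0,0],[0,0,0],[0,0,0]], "angular": [[0,0,0.03],[0,0,0.03],[0,0,0.03],[0,0,0]]}}

```text
clock: 19.35
position: [0.5225, -0.0736, 0.1041]
ee_rot: [0.96, 2.991, -0.0]
force: [-0.5, 0.1, 2.4]
width: 0.107
gripper_force: 25.0
```

{"method": "carry_out", "body": {"claw": [0,0,0,0], "delta_pos": [[0,0,0],[0,0,0],[0,0,0],[0,0,0]], "angular": [[0,0,0.03],[0,0,0.03],[0,0,0.03],[0,0,0]]}}

```text
clock: 19.75
position: [0.5225, -0.0736, 0.1041]
ee_rot: [-1.094, -2.945, 0.0]
force: [-0.3, -0.1, 2.5]
width: 0.108
gripper_force: 25.0
```

{"method": "carry_out", "body": {"claw": [0,0,0,0], "delta_pos": [[0,0,0],[0,0,0],[0,0,0],[0,0,0]], "angular": [[0,0,0.03],[0,0,0.03],[0,0,0.03],[0,0,0]]}}

```text
clock: 20.15
position: [0.5226, -0.0736, 0.1041]
ee_rot: [1.226, 2.893, -0.0]
force: [0.1, -0.6, 1.7]
width: 0.109
gripper_force: 25.0
```

{"method": "carry_out", "body": {"claw": [0,0,0,0], "delta_pos": [[0,0,0],[0,0,0],[0,0,0],[0,0,0]], "angular": [[0,0,0.03],[0,0,0.03],[0,0,0.03],[0,0,0]]}}

```text
clock: 20.55
position: [0.5226, -0.0734, 0.1041]
ee_rot: [1.354, 2.835, 0.0]
force: [0.4, -0.3, 2.1]
width: 0.105
gripper_force: 25.0
```

{"method": "carry_out", "body": {"claw": [0,0,0,0], "delta_pos": [[0,0,0],[0,0,0],[0,0,0],[0,0,0]], "angular": [[0,0,0.03],[0,0,0.03],[0,0,0.03],[0,0,0]]}}

```text
clock: 20.95
position: [0.5225, -0.0733, 0.104]
ee_rot: [-1.48, -2.771, -0.0]
force: [0.4, 0.9, -1.1]
width: 0.102
gripper_force: 25.0
```

{"method": "carry_out", "body": {"claw": [0,0,0,0], "delta_pos": [[0,0,0],[0,0,0],[0,0,0],[0,0,0]], "angular": [[0,0,0.03],[0,0,0.03],[0,0,0.03],[0,0,0]]}}

```text
clock: 21.35
position: [0.5229, -0.0731, 0.1042]
ee_rot: [1.603, 2.701, 0.001]
force: [3.4, 3.7, -2.4]
width: 0.109
gripper_force: 25.0
```

The push back vanished, so the slot was found at a yaw of about 2.16. I'll ease back a little and sink the key.

{"method": "carry_out", "body": {"claw": [0,0,0,0], "delta_pos": [[0,0,0],[0,0,0],[0,0,0],[0,0,0]], "angular": [[0,0,-0.03],[0,0,-0.03],[0,0,0],[0,0,0]]}}

```text
clock: 21.75
position: [0.5225, -0.0734, 0.1041]
ee_rot: [-1.519, -2.749, -0.0]
force: [1.6, 4.2, -0.5]
width: 0.104
gripper_force: 25.0
```

{"method": "carry_out", "body": {"claw": [0,0,0], "delta_pos": [[0,0,0.1],[0,0,0.1],[0,0,0]], "angular": [[0,0,0],[0,0,0],[0,0,0]]}}

```text
clock: 22.05
position: [0.5227, -0.0734, 0.1021]
ee_rot: [1.52, 2.749, 0.0]
force: [2.4, 4.8, 0.5]
width: 0.109
gripper_force: 25.0
```

Run:
```python
from h import *
plan(None)
for i in range(3): arm.get_image("side"); s=arm.observe(); print(s["force"].round(1),s["ft_torque"].round(3),s["position"].round(4))
```

```text
pos [ 0.5227 -0.0734  0.1021] toolx yaw 2.1318 tool z [ 3.e-04  1.e-04 -1.e+00] j7 0.763 t 22.05 F [2.35 4.84 0.49] w 1.0
[2.6 4.7 1.3] [ 1.132 -0.509  0.024] [ 0.5226 -0.0734  0.1021]
[1.8 4.7 0.7] [ 1.262 -0.555  0.045] [ 0.5227 -0.0734  0.1021]
[2.  4.7 0.8] [ 1.174 -0.507  0.058] [ 0.5227 -0.0734  0.1021]
```

{"method": "carry_out", "body": {"claw": [0,0,0], "delta_pos": [[0.03,0.05,0],[0,0,0],[0,0,0]], "angular": [[0,0,0],[0,0,0],[0,0,0]]}}

```text
clock: 22.5
position: [0.5227, -0.0733, 0.1021]
ee_rot: [-1.52, -2.749, 0.0]
force: [1.6, 3.3, 0.1]
width: 0.105
gripper_force: 25.0
```

{"method": "carry_out", "body": {"claw": [0,0,0], "delta_pos": [[0,0,0.1],[0,0,0.1],[0,0,0]], "angular": [[0,0,0],[0,0,0],[0,0,0]]}}

```text
clock: 22.8
position: [0.5227, -0.0732, 0.0999]
ee_rot: [-1.52, -2.749, 0.0]
force: [1.1, 3.2, 0.1]
width: 0.105
gripper_force: 25.0
```

{"method": "carry_out", "body": {"claw": [0,0,0,0], "delta_pos": [[0.04,0.06,0],[0,0,0.1],[0,0,0.1],[0,0,0]], "angular": [[0,0,0],[0,0,0],[0,0,0],[0,0,0]]}}

```text
clock: 23.2
position: [0.5227, -0.0728, 0.0978]
ee_rot: [-1.52, -2.749, 0.001]
force: [0.9, 0.0, -0.9]
width: 0.105
gripper_force: 25.0
```

{"method": "carry_out", "body": {"claw": [0,0,0], "delta_pos": [[0,0,0.1],[0,0,0.1],[0,0,0]], "angular": [[0,0,0],[0,0,0],[0,0,0]]}}

```text
clock: 23.5
position: [0.5229, -0.0725, 0.0959]
ee_rot: [-1.52, -2.749, 0.0]
force: [-0.1, 0.1, -1.2]
width: 0.109
gripper_force: 25.0
```

{"method": "carry_out", "body": {"claw": [0,0,0], "delta_pos": [[0,0,0.1],[0,0,0.1],[0,0,0]], "angular": [[0,0,0],[0,0,0],[0,0,0]]}}

```text
clock: 23.8
position: [0.523, -0.0724, 0.094]
ee_rot: [-1.52, -2.749, 0.0]
force: [-0.3, 1.3, -0.7]
width: 0.104
gripper_force: 25.0
```

{"method": "carry_out", "body": {"claw": [0,0,0], "delta_pos": [[0,0,0.1],[0,0,0.1],[0,0,0]], "angular": [[0,0,0],[0,0,0],[0,0,0]]}}

```text
clock: 24.1
position: [0.523, -0.0724, 0.092]
ee_rot: [-1.52, -2.749, 0.0]
force: [-0.1, -0.3, -2.0]
width: 0.108
gripper_force: 25.0
```

{"method": "carry_out", "body": {"claw": [0,0,0], "delta_pos": [[0,0,0.1],[0,0,0.1],[0,0,0]], "angular": [[0,0,0],[0,0,0],[0,0,0]]}}

```text
clock: 24.4
position: [0.523, -0.0724, 0.09]
ee_rot: [-1.52, -2.749, 0.0]
force: [0.3, -1.1, -1.2]
width: 0.108
gripper_force: 25.0
```

{"method": "carry_out", "body": {"claw": [0,0,0], "delta_pos": [[0,0,0.1],[0,0,0],[0,0,0]], "angular": [[0,0,0],[0,0,0],[0,0,0]]}}

```text
clock: 24.7
position: [0.5231, -0.0724, 0.0891]
ee_rot: [-1.52, -2.749, -0.0]
force: [-0.8, -0.0, -1.2]
width: 0.108
gripper_force: 25.0
```

{"method": "carry_out", "body": {"claw": [0,0,0], "delta_pos": [[0,0,0.1],[0,0,0],[0,0,0]], "angular": [[0,0,0],[0,0,0],[0,0,0]]}}

```text
clock: 25.0
position: [0.5231, -0.0724, 0.0881]
ee_rot: [-1.52, -2.749, 0.0]
force: [-0.2, 0.7, -0.5]
width: 0.111
gripper_force: 25.0
```

{"method": "carry_out", "body": {"claw": [0,0,0], "delta_pos": [[0,0,0.1],[0,0,0],[0,0,0]], "angular": [[0,0,0],[0,0,0],[0,0,0]]}}

```text
clock: 25.3
position: [0.5231, -0.0723, 0.0871]
ee_rot: [-1.52, -2.749, -0.0]
force: [-0.3, 1.4, -1.5]
width: 0.109
gripper_force: 25.0
```

{"method": "carry_out", "body": {"claw": [0,0,0], "delta_pos": [[0,0,0.05],[0,0,0],[0,0,0]], "angular": [[0,0,0],[0,0,0],[0,0,0]]}}

```text
clock: 25.6
position: [0.5231, -0.0724, 0.0866]
ee_rot: [-1.52, -2.75, -0.0]
force: [-0.1, 0.0, -0.4]
width: 0.105
gripper_force: 25.0
```

{"method": "carry_out", "body": {"claw": [0,0,0], "delta_pos": [[0,0,0.05],[0,0,0],[0,0,0]], "angular": [[0,0,0],[0,0,0],[0,0,0]]}}

```text
clock: 25.9
position: [0.5232, -0.0724, 0.0862]
ee_rot: [1.52, 2.749, 0.0]
force: [0.5, -0.9, 0.8]
width: 0.109
gripper_force: 25.0
```

{"method": "carry_out", "body": {"claw": [0,0,0,0], "delta_pos": [[0,0,0.05],[0,0,0],[0,0,0],[0,0,0]], "angular": [[0,0,0],[0,0,0],[0,0,0],[0,0,0]]}}

```text
clock: 26.3
position: [0.5232, -0.0724, 0.0861]
ee_rot: [1.52, 2.749, 0.001]
force: [-3.2, 0.8, 6.6]
width: 0.109
gripper_force: 25.0
```

It reached a hard stop at z=0.0861, as predicted, so the key is home with its collar on the plate. I'll relieve the pressure, then turn clockwise about the key axis.

{"method": "carry_out", "body": {"claw": [0,0,0,0,0], "delta_pos": [[0,0,-0.04],[0,0,0],[0,0.005,0],[0,0.005,0],[0,0,0]], "angular": [[0,0,0],[0,0,0],[0,0,0.05],[0,0,0.05],[0,0,0]]}}

```text
clock: 26.8
position: [0.5236, -0.0724, 0.0862]
ee_rot: [1.656, 2.669, 0.0]
force: [0.1, -0.2, 2.2]
width: 0.11
gripper_force: 25.0
```

{"method": "carry_out", "body": {"claw": [0,0,0,0,0], "delta_pos": [[0,0.005,0],[0,0.005,0],[0,0.005,0],[0,0.005,0],[0,0,0]], "angular": [[0,0,0.05],[0,0,0.05],[0,0,0.05],[0,0,0.05],[0,0,0]]}}

```text
clock: 27.3
position: [0.5238, -0.0723, 0.0862]
ee_rot: [1.912, 2.492, 0.0]
force: [0.9, 0.4, 2.8]
width: 0.106
gripper_force: 25.0
```

Run:
```python
from h import *
plan(None,1.268)
for i in range(3): arm.get_image("side"); s=arm.observe(); print(s["force"].round(1),s["ft_torque"].round(3),s["position"].round(4))
```

```text
pos [ 0.5238 -0.0723  0.0862] toolx yaw 1.8324 tool z [ 8.e-04 -2.e-04 -1.e+00] j7 0.517 t 27.3 F [0.87 0.42 2.82] w 0.97
turn about tool z 0.5644 alt -2.5772
[1.  0.4 2.3] [-0.07  -0.24   0.039] [ 0.5238 -0.0722  0.0862]
[ 2.2 -0.2  2.7] [-0.04  -0.271  0.049] [ 0.5238 -0.0722  0.0862]
[1.6 0.3 1.9] [-0.107 -0.322  0.053] [ 0.5238 -0.0723  0.0862]
```

{"method": "carry_out", "body": {"claw": [0,0,0,0,0,0,0,0,0,0], "delta_pos": [[0,0.003,0],[0,0.003,0],[0,0.003,0],[0,0.003,0],[0,0.003,0],[0,0.003,0],[0,0.003,0],[0,0.003,0],[0,0.003,0],[0,0,0]], "angular": [[0,0,0.05],[0,0,0.05],[0,0,0.05],[0,0,0.05],[0,0,0.05],[0,0,0.05],[0,0,0.05],[0,0,0.05],[0,0,0.05],[0,0,0]]}}

```text
clock: 28.45
position: [0.5243, -0.0723, 0.0862]
ee_rot: [2.42, 2.002, 0.001]
force: [2.5, -0.1, 1.8]
width: 0.108
gripper_force: 25.0
```

{"method": "carry_out", "body": {"claw": [0,0,0,0,0], "delta_pos": [[0,0,0],[0,0,0],[0,0,0],[0,0,0],[0,0,0]], "angular": [[0,0,0.04],[0,0,0.04],[0,0,0.034],[0,0,0],[0,0,0]]}}

```text
clock: 28.95
position: [0.5242, -0.0723, 0.0862]
ee_rot: [2.529, 1.862, 0.001]
force: [4.6, -0.5, 0.4]
width: 0.105
gripper_force: 25.0
```

Run:
```python
from h import *
plan(None,1.268)
for i in range(4): arm.get_image("side"); s=arm.observe(); print(s["force"].round(1),s["ft_torque"].round(3),s["position"].round(4))
```

```text
pos [ 0.5242 -0.0723  0.0862] toolx yaw 1.2693 tool z [ 1.1e-03 -2.0e-04 -1.0e+00] j7 0.047 t 28.95 F [ 4.58 -0.49  0.43] w 0.96
turn about tool z 0.0013 alt -3.1403
[ 4.7 -0.9  1.2] [-0.132 -1.074  0.08 ] [ 0.5243 -0.0723  0.0862]
[4.8 0.2 0.8] [-0.225 -1.124  0.066] [ 0.5242 -0.0723  0.0862]
[5.1 0.  0.2] [-0.213 -1.158  0.065] [ 0.5242 -0.0723  0.0862]
[6.2 0.5 0.9] [-0.232 -1.225  0.061] [ 0.5242 -0.0723  0.0862]
```

{"method": "carry_out", "body": {"claw": [0,0,0,0], "delta_pos": [[0,0.06,0],[0,0.04,0],[0,0,0],[0,0,0]], "angular": [[0,0,0.03],[0,0,0.03],[0,0,0],[0,0,0]]}}

```text
clock: 29.55
position: [0.5244, -0.0724, 0.0862]
ee_rot: [-2.587, -1.782, 0.0]
force: [2.9, 1.0, 3.8]
width: 0.109
gripper_force: 25.0
```

Run:
```python
from h import *
plan(None,1.268)
for i in range(4): arm.get_image("side"); s=arm.observe(); print(s["force"].round(1),s["ft_torque"].round(3),s["position"].round(4))
```

```text
pos [ 0.5244 -0.0724  0.0862] toolx yaw 1.2066 tool z [-3.e-04  3.e-04 -1.e+00] j7 -0.004 t 29.55 F [2.9  1.04 3.8 ] w 1.0
turn about tool z -0.0614 alt 3.0802
[2.5 0.6 4.6] [ 0.049 -0.498  0.015] [ 0.5244 -0.0724  0.0861]
[2.2 1.8 5.1] [-0.024 -0.478  0.006] [ 0.5244 -0.0724  0.0861]
[2.1 0.7 5.2] [ 0.014 -0.445  0.091] [ 0.5244 -0.0724  0.0862]
[2.6 0.3 5.8] [-0.009 -0.501  0.052] [ 0.5244 -0.0724  0.0861]
```

{"method": "carry_out", "body": {"claw": [0,0,0,0], "delta_pos": [[0,0.04,-0.03],[0,0.02,0],[0,0,0],[0,0,0]], "angular": [[0,0,0.025],[0,0,0.025],[0,0,0],[0,0,0]]}}

```text
clock: 30.15
position: [0.5245, -0.0725, 0.0862]
ee_rot: [-2.629, -1.718, 0.001]
force: [0.2, 1.3, 4.9]
width: 0.107
gripper_force: 25.0
```

Run:
```python
from h import *
plan(None,1.268)
for i in range(6): arm.get_image("side"); s=arm.observe(); print(s["force"].round(1),s["ft_torque"].round(3),s["position"].round(4))
```

```text
pos [ 0.5245 -0.0725  0.0862] toolx yaw 1.1577 tool z [-1.1e-03  4.0e-04 -1.0e+00] j7 -0.044 t 30.15 F [0.22 1.32 4.87] w 0.98
turn about tool z -0.1103 alt 3.0313
[-0.1  2.5  4.6] [0.362 0.206 0.055] [ 0.5246 -0.0725  0.0861]
[-1.6  2.3  4.7] [0.388 0.248 0.017] [ 0.5245 -0.0725  0.0862]
[-1.1  2.8  4.3] [0.397 0.251 0.042] [ 0.5246 -0.0725  0.0862]
[-1.4  2.1  5.3] [0.473 0.335 0.027] [ 0.5246 -0.0725  0.0862]
[-1.4  2.1  5. ] [0.52  0.388 0.035] [ 0.5246 -0.0725  0.0862]
[-2.4  3.4  4.1] [0.476 0.501 0.017] [ 0.5246 -0.0725  0.0862]
```

The plug has followed to LOCKED. I'll bring the handle back into line with the ribs through the slot's play, unload, and let go.

{"method": "carry_out", "body": {"claw": [0,0,0,0,0,0], "delta_pos": [[0,-0.02,-0.03],[0,-0.02,0],[0,0,0],[0,0,0],[0,0,0],[0,0,0]], "angular": [[0,0,-0.03],[0,0,-0.03],[0,0,-0.03],[0,0,-0.02],[0,0,0],[0,0,0]]}}

```text
clock: 31.05
position: [0.5247, -0.0728, 0.0866]
ee_rot: [-2.532, -1.86, 0.0]
force: [-0.2, 1.2, 0.0]
width: 0.111
gripper_force: 25.0
```

Run:
```python
from h import *
plan(None,1.268)
for i in range(4): arm.get_image("side"); s=arm.observe(); print(s["force"].round(1),s["ft_torque"].round(3),s["position"].round(4))
```

```text
pos [ 0.5247 -0.0728  0.0866] toolx yaw 1.2674 tool z [-2.e-04 -0.e+00 -1.e+00] j7 0.046 t 31.05 F [-0.21  1.24  0.01] w 1.02
turn about tool z -0.0006 alt 3.1409
[-0.8  0.1 -0.4] [0.108 0.251 0.064] [ 0.5247 -0.0727  0.0865]
[-0.3  0.1 -1. ] [0.121 0.225 0.009] [ 0.5247 -0.0727  0.0866]
[-0.1  1.  -0.3] [ 0.062  0.199 -0.01 ] [ 0.5247 -0.0727  0.0866]
[-0.9  0.8 -1.8] [ 0.037  0.198 -0.024] [ 0.5247 -0.0727  0.0866]
```

{"method": "carry_out", "body": {"claw": [0,0,2,3,3,3,3,3,3,3,3,3,3,3,3,3,3], "delta_pos": [[0,0,0.03],[0,0,0],[0,0,0],[0,0,0],[0,0,0],[0,0,0],[0,0,-0.3],[0,0,-0.7],[0,0,-1],[0,0,-1.5],[0,0,-2],[0,0,-2],[0,0,-2],[-1.5,0,-2],[-2,0,-1],[-2,0,0],[0,0,0]], "angular": [[0,0,0],[0,0,0],[0,0,0],[0,0,0],[0,0,0],[0,0,0],[0,0,0],[0,0,0],[0,0,0],[0,0,0],[0,0,0],[0,0,0],[0,0,0],[0,0,0],[0,0,0],[0,0,0],[0,0,0]]}}

```text
clock: 32.95
position: [0.5077, -0.1283, 0.2129]
ee_rot: [2.534, 1.854, 0.002]
force: [1.0, -0.3, 0.4]
width: 0.326
gripper_force: 0.0
```

Run:
```python
from h import *
p=arm.get_image("wrist");plan(None)
for k,z in(("key_handle",.126),("key",.104)):
    for d in arm.place_of(k,p)[:1]:
        uv=np.array(d["centre"])*[640,480];print(k,uv.round(1),round(d["conf"],2),atz(p,uv,z).round(4))
u=proj(p,[(.5238,-.0738,.104)])[0];x,y=int(u[0])-60,int(u[1])-50;print(x,y)
q=lambda a,z:proj(p,[(.5238+a*np.cos(1.268),-.0738+a*np.sin(1.268),z)])[0].round(1)
print("handle end preds z.144",q(.022,.144),q(-.022,.144),"ribs",q(.0285,.106),q(-.0285,.106))
cv2.imwrite("pics/f.png",cv2.resize(cv2.cvtColor(p["frame"][max(y,0):y+100,x:x+120],cv2.COLOR_RGB2BGR),None,fx=6,fy=6,interpolation=cv2.INTER_CUBIC))
```

```text
pos [ 0.5082 -0.1264  0.2124] toolx yaw 1.265 tool z [ 0.0014 -0.     -1.    ] j7 0.042 t 33.0 F [-0.36  0.53 -1.07] w 3.01
key [315.9 162.6] 0.95 [ 0.5212 -0.0736  0.104 ]
258 111
handle end preds z.144 [318.5 136.5] [318.8 195.9] ribs [318.6 127.3] [319.  194.9]
```

View pics/f.png

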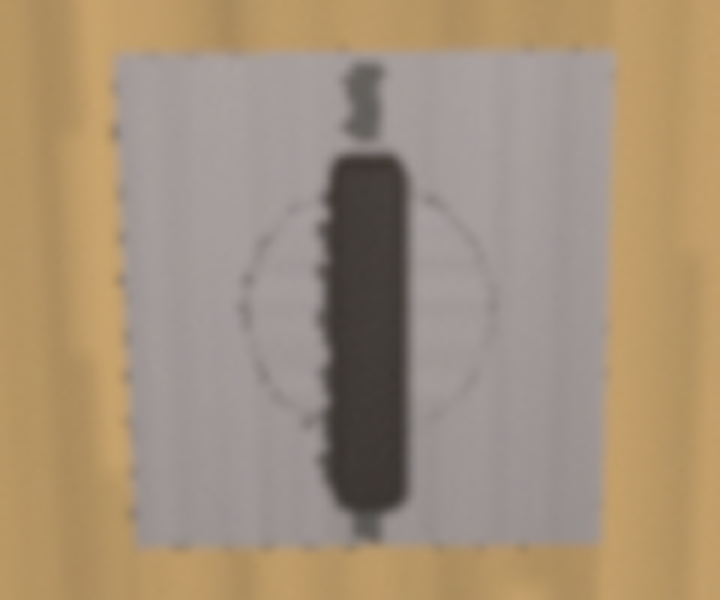

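The close-up shows the collar flat on the plate and the handle in line with both ribs: handle centreline at crop x≈368, ribs at 363 and 367. The gripper is clear, so I'll hand in.

```bash
python3 -c "
from cell import arm
print(arm.sign_off())"
```

```text
the job is handed in; nothing more can be done
None
```

The key is fully home in the chest's lock, turned clockwise until its handle lines up with the two ribs, and released; the job was handed in after about 33 s of robot time.

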